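# Walk a mould block round to the fence of a measuring stage

### The arm

A 7-joint arm with a two-finger parallel gripper is mounted at the origin on the work surface. World frame = base frame: x ahead of the robot, y to its left, z up, the work surface at z = 0. Lengths are in mm, angles in rad, forces in N, time in s.
With the tool pointing down it reaches from about 400 to 875 mm from the base axis. Payload 4.4 kg.
Tool frame: the origin (TCP) lies at the very end of the fingers, on their centre line; the grasp point (between the pads) lies 19 mm behind it; z points along the fingers, y is the line along which they close (so a half turn about z gives the same grasp; the last joint's range is limited). The gripper opens to 85 mm and grips with 20 to 120 N. Pads are 22 mm wide; open, the fingers measure 114 mm over their backs; the gripper's body (76 mm by 85 mm) begins 54 mm behind the grasp point. The pads swing forward as they close: fully open they stand 13 mm farther back than shut.
Start: joints at [1.213, 0.628, 0.038, 1.517, -0.027, 0.996, -0.02], TCP at [187.017, -622.529, 231.313] pointing down, gripper open.
Joint ranges: [-3.06, 3.06], [-0.37, 2.12], [-1.25, 1.32], [0.18, 2.47], [-1.1, 4.24], [0.23, 1.98], [-2.94, 2.94]. Speed limits (rad/s): [2.57, 2.57, 3.14, 3.14, 3.14, 3.14, 3.14].

### API

Orientations are given as a 3x3 rotation matrix whose columns are the frame's x, y, z axes.
In Python, from workcell import r gives the robot as it stands.
- The arm moves only by the shell command python3 -m crank 'ROWS'. ROWS is JSON, a list of rows, each an object of numbers: "ax", "ay", "az": the turn, a rotation vector about the tool's x, y, z in units of 120 degrees (1.0 is 120 degrees); "tx", "ty", "tz": the shift along the tool's x, y, z in units of 0.3 m (1.0 is 0.3 m); "grip": the opening, from -1 (shut) to 1 (fully open), so that 0 is half open. A call has 1 to 10 rows; each row is the pose to reach, as a shift and turn from the pose commanded when the call began, along the tool's axes at that moment; what a row does not reach only later rows make up. A row lasts 1/12 s, in which the tool goes at most 41.7 mm and 7.16 degrees, less where a joint would pass 70% of its speed; a pose out of reach is approached as far as the arm can. A call with a number of a shift or a turn outside -1 to 1 is refused whole. A call with a gripper value outside its range is refused whole. The fingers move at their own pace and stop on an object; the grip force is fixed at half the most. Time passes only in rows, so rows that repeat a pose let the fingers close. It gives the time, the measured TCP pose, the force, the opening and the grip force at its end, in the units of the state.
- r.read_state(): the state, without advancing time (a new reading comes with each control period).
- r.get_image(name): name is "scene" or "top" or "wrist"; returns a dict with "img" (480x640x3 uint8, blue, green, red), "z_map" (480x640 float32, mm along the optical axis (not along the pixel's ray), 0 where there is no reading), "mtx" (3x3 intrinsics, pixels), "dist_coeffs" ([k1, k2, p1, p2, k3] as OpenCV has them; the pictures are not rectified), "rvec" (rotation vector, rad) and "tvec" (3), from world to camera coordinates, as OpenCV has them. Camera axes: x right, y down, z forward; pixel columns grow to the right and rows downward; lengths in mm; the calibration is good to about 2 mm. A picture is of the moment at which its call begins.
- r.sign_off(): hands the job in; it is judged then, once.
The state is a dict: "clock": time; "joints": joint angles; "joint_velocities": joint speeds; "tau": joint torques, N m; "ee_pos": TCP position; "tool_rot": TCP orientation; "wrist_force": force on the tool from outside, world axes, zero at the start; "torque": the same for the moment, N m; "opening": finger opening in mm; "gripper_force": force on a finger pad.
Only numpy, scipy, OpenCV 4.12 (cv2) and the standard library are available. Lean on these libraries where they do the work, as an engineer would, in place of code of your own. Each camera call takes 0.05 s, during which the arm holds its last target. There are 200 camera calls.

### The job

The aluminium mould block stands askew on the measuring stage, too wide to grip. Walk it round with finger pushes, sliding it flat on the plate without striking, lifting or tipping it, until its blue-marked side lies flush against the steel fence with that whole side within the fence's length. Leave it there and do not disturb the other loose things on the stage and bench.

Things in the scene. Friction and masses are not known exactly. Their poses are not given: they have to be found in the camera images.
- block: Aluminium mould block, 92 mm (x) by 120 mm (y), 35 mm high, 0.75 to 1 kg, flat underside, friction about 0.6 on plate and fingers; cavity 5 mm deep on top. Origin: centre of its underside. Its +x side is blue-marked (paint on it and a 9 mm strip on that edge of the top). It starts turned 40 to 135 degrees counter-clockwise (from above) from where its x axis points as the fence's does.
- datum_left (a point): End of the block's blue-marked side at the block's +y end: on the side's vertical edge, 17.5 mm above the underside. Same axes as the block.
- datum_right (a point): End of the block's blue-marked side at the block's -y end: on the side's vertical edge, 17.5 mm above the underside. Same axes as the block.
- fence: Straight ground-steel bar fixed on the top plate at the side away from the robot: 25 mm (x) by 230 mm (y), 25 mm high. Two black toe clamps, to 41 mm high, hold it at y = +80 and -80 mm, from 2 mm before to 38 mm behind its middle. Origin: centre of its underside, level with the plate's top. Its working face looks to its -x, towards the block.
- fence_face (a point): Centre of the fence's working face, 12.5 mm above the plate. x points into the fence (away from the block), y along the fence; the face spans y = -115 to +115 mm.
- stage: Cream two-axis measuring stage, fixed. Origin: centre of its footprint at bench level. Its top plate is 320 mm (x) by 480 mm (y), centred on the origin, its flat top 115 mm above the bench (the grey insert is flush). Base plate (360 by 560 mm, to 28 mm high), lead screws and handwheels lie lower than the top plate.
- microscope: Video microscope on a column, fixed, boom swung off the stage towards +y. Origin: centre of its round foot (130 mm across) at bench level; column 32 mm thick, 440 mm high; the head hangs 237 mm off along its y, 545 mm high in all.
- ring_gauge: Dark steel ring gauge standing on the top plate near its +y end, 48 mm across, 20 mm high; loose. Origin: centre of its underside. Leave alone.
- setting_cylinder: Upright steel setting cylinder with a blue band on the top plate near its -y end, 32 mm across, 55 mm high; loose. Origin: centre of its underside. Leave alone.
- v_block: Brass V-block on the top plate near its -y end, 50 mm along x, 36 mm along y, 28 mm high; loose. Origin: centre of its underside. Leave alone.
- screwdriver: Screwdriver lying on the bench at the robot's right; loose. Leave alone.
- caliper: Digital caliper lying on the bench at the robot's right, 220 mm long, 11 mm high; loose. Leave alone.
- loupe: Black eye loupe standing on the bench at the robot's left, 44 mm across, 40 mm high; loose. Origin: centre of its underside. Leave alone.
- alcohol_jar: Amber jar with a blue cap on the bench at the robot's right, 60 mm across, 100 mm high; loose. Origin: centre of its underside. Leave alone.
There are look-alikes about, which are no part of the job. What is meant by the block is not pink or turquoise, and is the larger of those in its own colour.

How it is judged:
By the outcome, as a careful person would: the job done as asked, in the order asked, and still so for the second after the job is handed in, with the robot touching nothing.
It also fails if it takes over 64 s, if anything falls off the work surface, if the arm or the gripper's body presses on something with over 40 N, if the wrist force passes 120 N, or if a joint passes its speed limit or range.

## Working session

There is one attempt and no reset: what is moved stays moved. The work goes in short steps, Python scripts to look and compute and a shell command to move; the robot and the scene stay as the last step left them, time stands still between calls to the robot, and variables do not carry over. Pictures are saved under pics/ and viewed, at most 10 in all, crops included, and the job is handed in when it is done.

```bash
ls; mkdir -p pics; cat > h.py <<'E'
import numpy as np, cv2
from workcell import r
def cam(n):
    d=r.get_image(n); d['R']=cv2.Rodrigues(np.array(d['rvec'],float))[0]; d['t']=np.array(d['tvec'],float).ravel(); return d
def world(d):
    h,w=d['z_map'].shape
    uv=np.stack(np.meshgrid(np.arange(w),np.arange(h)),-1).reshape(-1,1,2).astype(float)
    n=cv2.undistortPoints(uv,np.array(d['mtx']),np.array(d['dist_coeffs'])).reshape(-1,2)
    z=d['z_map'].reshape(-1,1)
    P=np.hstack([n*z,z])
    W=(P-d['t'])@d['R']
    W[z[:,0]==0]=np.nan
    return W.reshape(h,w,3)
def onplane(d,uv,Z):
    n=cv2.undistortPoints(np.array(uv,float).reshape(-1,1,2),np.array(d['mtx']),np.array(d['dist_coeffs'])).reshape(-1,2)
    v=np.hstack([n,np.ones((len(n),1))])@d['R']; c=-d['R'].T@d['t']
    return c+v*((Z-c[2])/v[:,2:])
E
python3 - <<'E'
from h import *
for n in ('top','scene'):
    d=cam(n); cv2.imwrite(f'pics/{n}0.png',d['img']); print(n,-d['R'].T@d['t'])
s=r.read_state(); print(s['ee_pos'],s['tool_rot'],s['clock'])
E
```

```text
pics
top [ 144.88465558  -21.27995717 1376.77821552]
scene [1114.7117245  -389.11849278 1045.63924044]
[ 186.85786088 -621.96779952  230.46503025] [[ 9.57728541e-01  2.87673016e-01 -5.26050425e-04]
 [ 2.87673496e-01 -9.57727102e-01  1.66066212e-03]
 [-2.60850693e-05 -1.74179427e-03 -9.99998483e-01]] 0.1
```

View pics/top0.png

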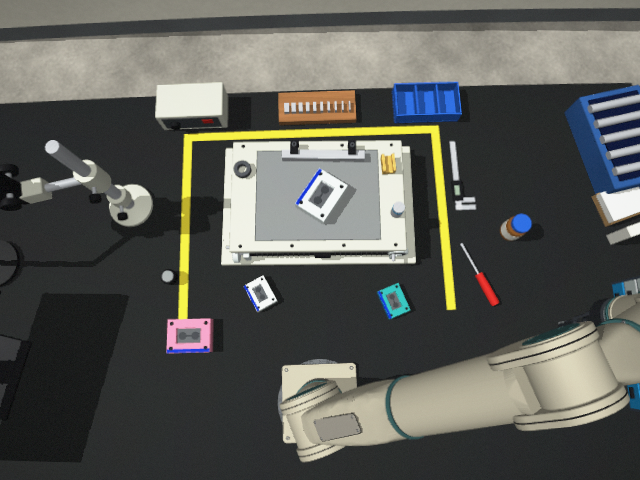

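View pics/scene0.png

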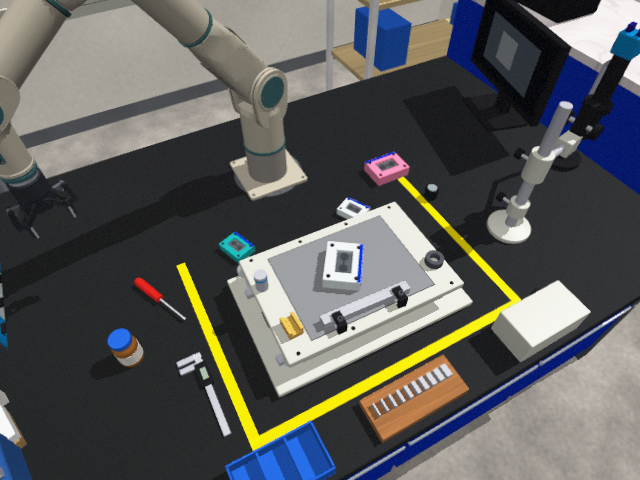

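The top view shows the block at about (323,195), with its blue side facing up-left. The fence is at (322,153), the ring gauge at (242,169), the V-block at (388,163) and the cylinder at (398,209). I'll measure these from depth.

```bash
cat >> h.py <<'E'
def rect(mask):
    n,l,st,c=cv2.connectedComponentsWithStats(mask.astype(np.uint8)); return n,l,st,c
def block(d,verbose=True):
    """block pose (centre x,y, angle of +x axis deg) from top surface z~150 within 60..; uses given camera"""
    W=world(d); X,Y,Z=W[...,0],W[...,1],W[...,2]
    m=(Z>138)&(Z<156)&(X>380)&(X<720)&(abs(Y)<200)
    hsv=cv2.cvtColor(d['img'],cv2.COLOR_BGR2HSV)
    m0=m&(Z>143)
    n,l,st,c=cv2.connectedComponentsWithStats(m0.astype(np.uint8))
    k=1+np.argmax(st[1:,4]); mk=(l==k)
    P=W[mk][:,:2].astype(np.float32)
    box=cv2.minAreaRect(P)
    blue=mk&(hsv[...,0]>105)&(hsv[...,0]<130)&(hsv[...,1]>120)
    B=W[blue][:,:2].mean(0)
    return box,B,blue.sum(),np.nanmedian(Z[mk]),mk
E
python3 - <<'E'
from h import *
d=cam('top');W=world(d)
b=block(d);print(b[:4])
# stage plate & things
Z=W[...,2]; print('plate z',np.nanmedian(Z[225:235,300:340]))
def bb(r0,r1,c0,c1,z0,z1,name):
    w=W[r0:r1,c0:c1].reshape(-1,3);w=w[(w[:,2]>z0)&(w[:,2]<z1)];print(name,len(w),cv2.minAreaRect(w[:,:2].astype(np.float32)),np.median(w[:,2]),np.median(w[:,:2],0))
bb(140,165,280,366,130,146,'fence')
bb(155,185,230,255,128,145,'ring')
bb(150,178,378,400,125,150,'v')
bb(195,225,385,410,155,180,'cyl')
bb(135,260,215,420,108,120,'plate')
im=cv2.resize(d['img'][130:250,230:410],None,fx=4.4,fy=4.4,interpolation=cv2.INTER_CUBIC);cv2.imwrite('pics/top1.png',im)
E
```

```text
(((549.2819213867188, -22.20684814453125), (93.36952209472656, 122.62872314453125), 55.52539825439453), array([572.22552858,  11.18799914]), np.int64(127), np.float64(148.87708994985138))
plate z 115.50809135152039
fence 778 ((680.2191162109375, -32.478294372558594), (227.73623657226562, 51.1100959777832), 86.79143524169922) 139.678031934295 [667.95706127 -30.44088665]
ring 166 ((637.3446655273438, 194.29226684570312), (44.24592208862305, 43.69782638549805), 68.18181610107422) 134.59295933725622 [637.25661288 195.39365632]
v 226 ((636.9683837890625, -211.17227172851562), (49.055572509765625, 36.87189483642578), 2.6757192611694336) 133.75505761178601 [ 634.78414871 -211.25031286]
cyl 130 ((500.5111389160156, -225.48782348632812), (30.682466506958008, 31.70774269104004), 61.3470458984375) 169.24429900484088 [ 498.84763678 -224.32694598]
plate 15164 ((560.5350341796875, -11.917831420898438), (481.2743225097656, 319.5995178222656), 88.468505859375) 115.00477754790609 [536.93053887   6.527912  ]
```

View pics/top1.png

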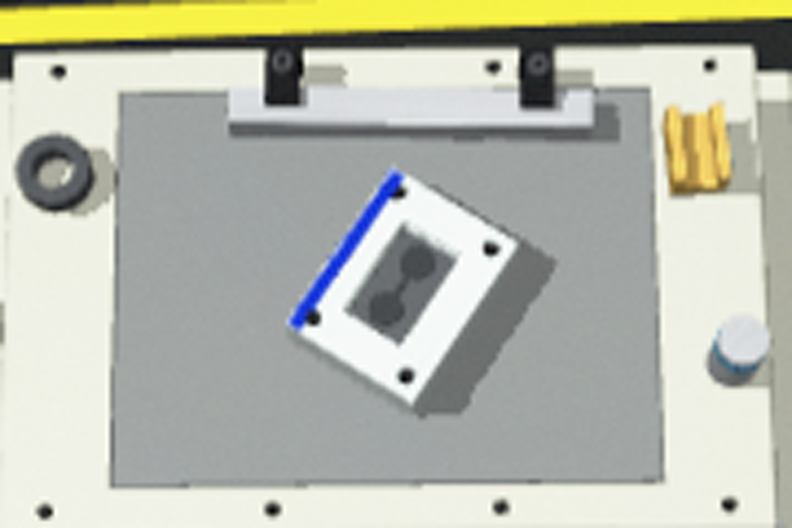

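The close-up shows the blue edge running from crop pixel (295,325) to (398,172), so the block's +x axis points up and to the left. The fence front face is at crop row ~125. I need to turn the block about 57° clockwise, so I'll fit the fence line precisely next.

```bash
cat >> h.py <<'E'
def fence(d):
    W=world(d); w=W.reshape(-1,3)
    w=w[(w[:,2]>136)&(w[:,2]<142.5)&(w[:,0]>640)&(w[:,0]<685)&(w[:,1]>-160)&(w[:,1]<95)]
    # bins along y: min x per bin = front edge
    pts=[]
    for y in np.arange(-140,75,8):
        s=w[(w[:,1]>=y)&(w[:,1]<y+8)]
        if len(s)>3: pts.append((y+4,np.percentile(s[:,0],4)))
    pts=np.array(pts); q=np.polyfit(pts[:,0],pts[:,1],1); res=pts[:,1]-np.polyval(q,pts[:,0])
    q=np.polyfit(pts[abs(res)<3,0],pts[abs(res)<3,1],1)
    return np.degrees(np.arctan(-q[0])),np.polyval(q,-30),w[:,1].min(),w[:,1].max()
E
python3 - <<'E'
from h import *
for n in('top','scene'):
    d=cam(n);print(n,fence(d),block(d)[:4])
E
```

```text
top (np.float64(-2.6830923018777093), np.float64(658.3037334451902), np.float64(-145.69770388982064), np.float64(81.92662387834304)) (((549.6631469726562, -22.18431854248047), (93.94326782226562, 122.09595489501953), 55.130340576171875), array([571.16576297,  11.81133012]), np.int64(128), np.float64(148.93418969216984))
scene (np.float64(-2.814455030879868), np.float64(659.3343852747934), np.float64(-146.47662394594164), np.float64(84.00016456781063)) (((549.8807983398438, -22.601974487304688), (92.35327911376953, 124.78443145751953), 55.15098571777344), array([577.37848088,   9.11828479]), np.int64(114), np.float64(151.75888152699082))
```

```bash
python3 -m crank '[{"tx":0.89,"ty":-0.505,"tz":-0.07,"az":0.162,"grip":-1},{"tx":0.89,"ty":-0.505,"tz":-0.07,"az":0.162,"grip":-1},{"tx":0.89,"ty":-0.505,"tz":-0.07,"az":0.162,"grip":-1},{"tx":0.89,"ty":-0.505,"tz":-0.07,"az":0.162,"grip":-1},{"tx":0.89,"ty":-0.505,"tz":-0.07,"az":0.162,"grip":-1},{"tx":0.89,"ty":-0.505,"tz":-0.07,"az":0.162,"grip":-1},{"tx":0.89,"ty":-0.505,"tz":-0.07,"az":0.162,"grip":-1},{"tx":0.89,"ty":-0.505,"tz":-0.07,"az":0.162,"grip":-1},{"tx":0.89,"ty":-0.505,"tz":-0.07,"az":0.162,"grip":-1},{"tx":0.89,"ty":-0.505,"tz":-0.07,"az":0.162,"grip":-1}]'; python3 -c "
from h import *
print(r.read_state()['tool_rot'])"
```

```text
[[ 9.57736833e-01  2.87645759e-01 -2.76347612e-04]
 [ 2.87645891e-01 -9.57736399e-01  9.11672057e-04]
 [-2.42956678e-06 -9.52632163e-04 -9.99999546e-01]]schema error: expected keys ax, ay, az, tx, ty, tz, grip
```

```bash
python3 -m crank '[{"ax":0,"ay":0,"az":0.162,"tx":0.89,"ty":-0.505,"tz":-0.07,"grip":-1},{"ax":0,"ay":0,"az":0.162,"tx":0.89,"ty":-0.505,"tz":-0.07,"grip":-1},{"ax":0,"ay":0,"az":0.162,"tx":0.89,"ty":-0.505,"tz":-0.07,"grip":-1},{"ax":0,"ay":0,"az":0.162,"tx":0.89,"ty":-0.505,"tz":-0.07,"grip":-1},{"ax":0,"ay":0,"az":0.162,"tx":0.89,"ty":-0.505,"tz":-0.07,"grip":-1},{"ax":0,"ay":0,"az":0.162,"tx":0.89,"ty":-0.505,"tz":-0.07,"grip":-1},{"ax":0,"ay":0,"az":0.162,"tx":0.89,"ty":-0.505,"tz":-0.07,"grip":-1},{"ax":0,"ay":0,"az":0.162,"tx":0.89,"ty":-0.505,"tz":-0.07,"grip":-1},{"ax":0,"ay":0,"az":0.162,"tx":0.89,"ty":-0.505,"tz":-0.07,"grip":-1},{"ax":0,"ay":0,"az":0.162,"tx":0.89,"ty":-0.505,"tz":-0.07,"grip":-1}]'; python3 -c "
from h import *
print(r.read_state()['tool_rot'])"
```

```text
clock: 1.08
ee_pos: [400.0, -399.8, 252.4]
tool_rot: [[0.999, -0.045, 0.0], [-0.045, -0.999, -0.0], [0.0, 0.0, -1.0]]
wrist_force: [-1.0, -1.2, 1.1]
opening: -0.1
gripper_force: 0.0
[[ 9.99004538e-01 -4.46086191e-02  6.02479061e-05]
 [-4.46086092e-02 -9.99004528e-01 -1.57505629e-04]
 [ 6.72140396e-05  1.54661262e-04 -9.99999986e-01]]
```

```bash
python3 -m crank '[{"ax":0,"ay":0,"az":0,"tx":0.1,"ty":-0.8,"tz":0,"grip":-1},{"ax":0,"ay":0,"az":0,"tx":0.1,"ty":-0.8,"tz":0,"grip":-1},{"ax":0,"ay":0,"az":0,"tx":0.1,"ty":-0.8,"tz":0,"grip":-1},{"ax":0,"ay":0,"az":0,"tx":0.1,"ty":-0.8,"tz":0,"grip":-1},{"ax":0,"ay":0,"az":0,"tx":0.1,"ty":-0.8,"tz":0,"grip":-1},{"ax":0,"ay":0,"az":0,"tx":0.1,"ty":-0.8,"tz":0,"grip":-1},{"ax":0,"ay":0,"az":0,"tx":0.1,"ty":-0.8,"tz":0,"grip":-1}]' | head -2
python3 -m crank '[{"ax":0,"ay":0,"az":0,"tx":0.11,"ty":-0.78,"tz":0,"grip":-1},{"ax":0,"ay":0,"az":0,"tx":0.11,"ty":-0.78,"tz":0,"grip":-1},{"ax":0,"ay":0,"az":0,"tx":0.11,"ty":-0.78,"tz":0,"grip":-1},{"ax":0,"ay":0,"az":0,"tx":0.11,"ty":-0.78,"tz":0,"grip":-1},{"ax":0,"ay":0,"az":0,"tx":0.11,"ty":-0.78,"tz":0,"grip":-1},{"ax":0,"ay":0,"az":0,"tx":0.11,"ty":-0.78,"tz":0,"grip":-1},{"ax":0,"ay":0,"az":0,"tx":0.11,"ty":-0.78,"tz":0,"grip":-1},{"ax":0,"ay":0,"az":0,"tx":0.11,"ty":-0.78,"tz":0.2,"grip":-1},{"ax":0,"ay":0,"az":0,"tx":0.11,"ty":-0.78,"tz":0.2,"grip":-1},{"ax":0,"ay":0,"az":0,"tx":0.11,"ty":-0.78,"tz":0.2,"grip":-1}]'
python3 - <<'E'
from h import *
for n in('top','scene','wrist'):
    d=cam(n); cv2.imwrite(f'pics/{n}2.png',d['img'])
    if n!='wrist':print(block(d)[:4])
a,b,c=[cv2.imread(f'pics/{n}2.png') for n in('top','scene','wrist')]
cv2.imwrite('pics/c2.png',np.hstack([cv2.resize(b[200:400,200:500],(450,300)),cv2.resize(c,(350,300))]))
E
```

```text
clock: 1.67
ee_pos: [441.1, -156.4, 252.2]
clock: 2.5
ee_pos: [482.0, 66.9, 189.0]
tool_rot: [[0.999, -0.05, -0.007], [-0.05, -0.999, -0.003], [-0.007, 0.003, -1.0]]
wrist_force: [-0.1, -0.2, -0.3]
opening: 0.2
gripper_force: 0.0
(((549.8562622070312, -22.689010620117188), (92.85481262207031, 122.47602844238281), 54.74773025512695), array([583.80972282,   2.65389094]), np.int64(85), np.float64(148.70523826070684))
(((550.44091796875, -23.084793090820312), (92.48021697998047, 125.1571273803711), 55.201995849609375), array([575.17467894,  10.60722176]), np.int64(118), np.float64(151.60946986605563))
```

View pics/c2.png

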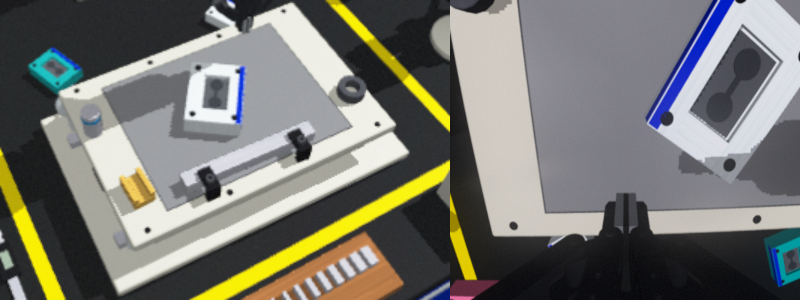

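```bash
python3 -m crank '[{"ax":0,"ay":0,"az":0,"tx":0.015,"ty":-0.025,"tz":0.1,"grip":-1},{"ax":0,"ay":0,"az":0,"tx":0.015,"ty":-0.025,"tz":0.21,"grip":-1},{"ax":0,"ay":0,"az":0,"tx":0.015,"ty":-0.025,"tz":0.21,"grip":-1},{"ax":0,"ay":0,"az":0,"tx":0.042,"ty":-0.006,"tz":0.21,"grip":-1},{"ax":0,"ay":0,"az":0,"tx":0.056,"ty":0.003,"tz":0.21,"grip":-1},{"ax":0,"ay":0,"az":0,"tx":0.063,"ty":0.008,"tz":0.21,"grip":-1},{"ax":0,"ay":0,"az":0,"tx":0.07,"ty":0.013,"tz":0.21,"grip":-1}]'
python3 -m crank '[{"ax":0,"ay":0,"az":0,"tx":0.007,"ty":0.005,"tz":0,"grip":-1},{"ax":0,"ay":0,"az":0,"tx":0.014,"ty":0.01,"tz":0,"grip":-1},{"ax":0,"ay":0,"az":0,"tx":0.021,"ty":0.015,"tz":0,"grip":-1},{"ax":0,"ay":0,"az":0,"tx":0.028,"ty":0.02,"tz":0,"grip":-1},{"ax":0,"ay":0,"az":0,"tx":0.035,"ty":0.025,"tz":0,"grip":-1},{"ax":0,"ay":0,"az":0,"tx":0.042,"ty":0.029,"tz":0,"grip":-1},{"ax":0,"ay":0,"az":0,"tx":0.049,"ty":0.033,"tz":0,"grip":-1},{"ax":0,"ay":0,"az":0,"tx":0.056,"ty":0.038,"tz":0,"grip":-1},{"ax":0,"ay":0,"az":0,"tx":0.063,"ty":0.042,"tz":0,"grip":-1},{"ax":0,"ay":0,"az":0,"tx":0.07,"ty":0.047,"tz":0,"grip":-1}]'
python3 - <<'E'
from h import *
for n in('top','scene'):
    print(block(cam(n))[:4])
E
```

```text
clock: 3.23
ee_pos: [507.3, 64.3, 131.2]
tool_rot: [[0.999, -0.049, 0.004], [-0.049, -0.999, 0.0], [0.004, -0.001, -1.0]]
wrist_force: [-0.8, 0.7, 0.1]
opening: 0.3
gripper_force: 0.0
clock: 4.07
ee_pos: [524.5, 52.1, 129.2]
tool_rot: [[0.999, -0.046, -0.002], [-0.046, -0.999, 0.002], [-0.003, -0.002, -1.0]]
wrist_force: [-3.1, 4.7, 2.3]
opening: -0.3
gripper_force: 2.7
(((552.7045288085938, -27.936187744140625), (92.77155303955078, 121.58612823486328), 51.84280776977539), array([604.71745665, -17.36032258]), np.int64(52), np.float64(148.78280110279985))
(((552.8760986328125, -19.616867065429688), (105.374267578125, 138.449462890625), 50.90165710449219), array([580.63741333,   3.72940801]), np.int64(131), np.float64(151.720059754684))
```

```bash
sed -i "s/    m0=m&(Z>143)/    m0=m\&(Z>144)\&(d['img'].max(2)>110)/" h.py
for i in 1; do python3 -m crank '[{"ax":0,"ay":0,"az":0,"tx":0.007,"ty":0.005,"tz":0,"grip":-1},{"ax":0,"ay":0,"az":0,"tx":0.014,"ty":0.01,"tz":0,"grip":-1},{"ax":0,"ay":0,"az":0,"tx":0.021,"ty":0.015,"tz":0,"grip":-1},{"ax":0,"ay":0,"az":0,"tx":0.028,"ty":0.02,"tz":0,"grip":-1},{"ax":0,"ay":0,"az":0,"tx":0.036,"ty":0.025,"tz":0,"grip":-1},{"ax":0,"ay":0,"az":0,"tx":0.044,"ty":0.029,"tz":0,"grip":-1},{"ax":0,"ay":0,"az":0,"tx":0.052,"ty":0.033,"tz":0,"grip":-1},{"ax":0,"ay":0,"az":0,"tx":0.06,"ty":0.038,"tz":0,"grip":-1},{"ax":0,"ay":0,"az":0,"tx":0.068,"ty":0.042,"tz":0,"grip":-1},{"ax":0,"ay":0,"az":0,"tx":0.076,"ty":0.047,"tz":0,"grip":-1}]'; done
python3 - <<'E'
from h import *
for n in('top','scene'):
    print(block(cam(n))[:4])
E
```

```text
clock: 5.0
ee_pos: [547.2, 36.4, 129.2]
tool_rot: [[0.999, -0.046, -0.001], [-0.046, -0.999, 0.002], [-0.002, -0.002, -1.0]]
wrist_force: [-2.7, 4.2, 2.9]
opening: -0.2
gripper_force: 2.6
(((563.07373046875, -46.540008544921875), (93.13776397705078, 120.61713409423828), 41.49599075317383), array([614.29724519, -44.33534003]), np.int64(53), np.float64(149.3726295973985))
(((563.8776245117188, -46.16972351074219), (94.58134460449219, 127.20970916748047), 40.41341781616211), array([597.09482721, -20.71616499]), np.int64(146), np.float64(152.23965799044524))
```

```bash
python3 -m crank '[{"ax":0,"ay":0,"az":0,"tx":-0.03,"ty":-0.03,"tz":0,"grip":-1},{"ax":0,"ay":0,"az":0,"tx":-0.04,"ty":-0.03,"tz":-0.13,"grip":-1},{"ax":0,"ay":0,"az":0,"tx":-0.04,"ty":-0.03,"tz":-0.22,"grip":-1},{"ax":0,"ay":0,"az":0,"tx":-0.12,"ty":0.08,"tz":-0.22,"grip":-1},{"ax":0,"ay":0,"az":0,"tx":-0.19,"ty":0.19,"tz":-0.22,"grip":-1},{"ax":0,"ay":0,"az":0,"tx":-0.24,"ty":0.3,"tz":-0.22,"grip":-1},{"ax":0,"ay":0,"az":0,"tx":-0.25,"ty":0.36,"tz":-0.22,"grip":-1},{"ax":0,"ay":0,"az":0,"tx":-0.25,"ty":0.36,"tz":-0.1,"grip":-1},{"ax":0,"ay":0,"az":0,"tx":-0.25,"ty":0.36,"tz":0,"grip":-1},{"ax":0,"ay":0,"az":0,"tx":-0.25,"ty":0.36,"tz":0,"grip":-1}]'
python3 - <<'E'
from h import *
for n in('top','scene'):
    print(block(cam(n))[:4])
E
```

```text
clock: 5.93
ee_pos: [463.7, -69.9, 125.6]
tool_rot: [[0.999, -0.049, -0.009], [-0.049, -0.999, -0.0], [-0.009, 0.0, -1.0]]
wrist_force: [-0.6, -0.4, 0.8]
opening: -0.1
gripper_force: 0.0
(((584.5033569335938, -9.67177963256836), (13.8337984085083, 41.96857452392578), 41.40470504760742), array([585.12458128, -10.49685169]), np.int64(39), np.float64(150.990708038206))
(((563.9718627929688, -47.27455139160156), (93.7165756225586, 124.16867065429688), 41.14981460571289), array([596.79218907, -20.28066871]), np.int64(147), np.float64(151.94307804656222))
```

```bash
python3 -m crank '[{"ax":0,"ay":0,"az":0,"tx":0.026,"ty":-0.02,"tz":0,"grip":-1},{"ax":0,"ay":0,"az":0,"tx":0.046,"ty":-0.038,"tz":0,"grip":-1},{"ax":0,"ay":0,"az":0,"tx":0.053,"ty":-0.044,"tz":0,"grip":-1},{"ax":0,"ay":0,"az":0,"tx":0.06,"ty":-0.05,"tz":0,"grip":-1},{"ax":0,"ay":0,"az":0,"tx":0.067,"ty":-0.056,"tz":0,"grip":-1},{"ax":0,"ay":0,"az":0,"tx":0.074,"ty":-0.061,"tz":0,"grip":-1},{"ax":0,"ay":0,"az":0,"tx":0.082,"ty":-0.066,"tz":0,"grip":-1},{"ax":0,"ay":0,"az":0,"tx":0.09,"ty":-0.071,"tz":0,"grip":-1},{"ax":0,"ay":0,"az":0,"tx":0.098,"ty":-0.076,"tz":0,"grip":-1},{"ax":0,"ay":0,"az":0,"tx":0.106,"ty":-0.081,"tz":0,"grip":-1}]'
python3 -m crank '[{"ax":0,"ay":0,"az":0,"tx":0.008,"ty":-0.005,"tz":0,"grip":-1},{"ax":0,"ay":0,"az":0,"tx":0.016,"ty":-0.01,"tz":0,"grip":-1},{"ax":0,"ay":0,"az":0,"tx":0.024,"ty":-0.015,"tz":0,"grip":-1},{"ax":0,"ay":0,"az":0,"tx":0.032,"ty":-0.02,"tz":0,"grip":-1},{"ax":0,"ay":0,"az":0,"tx":0.04,"ty":-0.025,"tz":0,"grip":-1},{"ax":0,"ay":0,"az":0,"tx":0.048,"ty":-0.03,"tz":0,"grip":-1}]'
python3 - <<'E'
from h import *
for n in('top','scene'):
    d=cam(n);print(block(d)[:4])
cv2.imwrite('pics/s3.png',cv2.resize(d['img'][200:400,200:500],(750,500)))
E
```

```text
clock: 6.87
ee_pos: [497.5, -47.1, 128.9]
tool_rot: [[0.999, -0.048, -0.006], [-0.048, -0.999, -0.0], [-0.006, 0.0, -1.0]]
wrist_force: [-4.8, -0.4, 2.6]
opening: -0.3
gripper_force: 2.4
clock: 7.37
ee_pos: [512.3, -38.5, 128.8]
tool_rot: [[0.999, -0.048, -0.007], [-0.048, -0.999, 0.0], [-0.007, 0.0, -1.0]]
wrist_force: [-5.7, -0.0, 1.3]
opening: 0.3
gripper_force: 2.4
(((620.241455078125, -197.13467407226562), (5.415536880493164, 8.704390525817871), 86.50965118408203), array([nan, nan]), np.int64(0), np.float64(144.6378169623943))
(((582.5342407226562, -47.178932189941406), (99.83338165283203, 123.42182922363281), 28.468692779541016), array([622.85645676, -26.37107866]), np.int64(179), np.float64(152.01183500456523))h.py:31: RuntimeWarning: Mean of empty slice.
  B=W[blue][:,:2].mean(0)
  ret = um.true_divide(
```

View pics/s3.png

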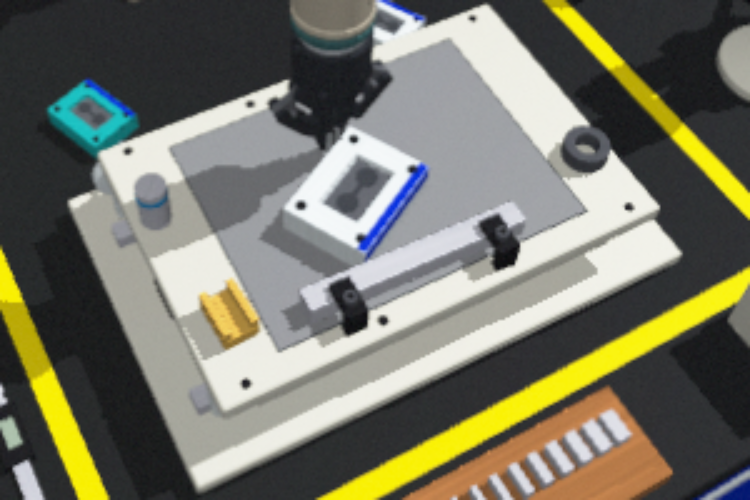

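The scene view shows the block at crop (355,190). Its right front corner, at (362,255), is just short of the fence, and the finger is behind its +y end. I'll keep going gently; the fence contact will help the rotation.

```bash
python3 -m crank '[{"ax":0,"ay":0,"az":0,"tx":0.006,"ty":-0.006,"tz":0,"grip":-1},{"ax":0,"ay":0,"az":0,"tx":0.012,"ty":-0.012,"tz":0,"grip":-1},{"ax":0,"ay":0,"az":0,"tx":0.018,"ty":-0.018,"tz":0,"grip":-1},{"ax":0,"ay":0,"az":0,"tx":0.024,"ty":-0.024,"tz":0,"grip":-1},{"ax":0,"ay":0,"az":0,"tx":0.03,"ty":-0.03,"tz":0,"grip":-1},{"ax":0,"ay":0,"az":0,"tx":0.036,"ty":-0.036,"tz":0,"grip":-1},{"ax":0,"ay":0,"az":0,"tx":0.042,"ty":-0.042,"tz":0,"grip":-1},{"ax":0,"ay":0,"az":0,"tx":0.048,"ty":-0.048,"tz":0,"grip":-1}]'
python3 - <<'E'
from h import *
print(block(cam('scene'))[:4])
E
```

```text
clock: 8.13
ee_pos: [523.6, -25.4, 128.6]
tool_rot: [[0.999, -0.048, -0.014], [-0.048, -0.999, -0.001], [-0.014, 0.001, -1.0]]
wrist_force: [-16.3, -1.3, 11.9]
opening: -0.2
gripper_force: 8.0
(((591.67919921875, -41.898834228515625), (96.78551483154297, 123.68270874023438), 20.993961334228516), array([631.65010273, -23.79769039]), np.int64(184), np.float64(151.96701639350633))
```

```bash
python3 -m crank '[{"ax":0,"ay":0,"az":0,"tx":0.006,"ty":-0.005,"tz":0,"grip":-1},{"ax":0,"ay":0,"az":0,"tx":0.012,"ty":-0.01,"tz":0,"grip":-1},{"ax":0,"ay":0,"az":0,"tx":0.018,"ty":-0.015,"tz":0,"grip":-1},{"ax":0,"ay":0,"az":0,"tx":0.024,"ty":-0.02,"tz":0,"grip":-1},{"ax":0,"ay":0,"az":0,"tx":0.03,"ty":-0.025,"tz":0,"grip":-1},{"ax":0,"ay":0,"az":0,"tx":0.036,"ty":-0.03,"tz":0,"grip":-1},{"ax":0,"ay":0,"az":0,"tx":0.042,"ty":-0.035,"tz":0,"grip":-1},{"ax":0,"ay":0,"az":0,"tx":0.048,"ty":-0.04,"tz":0,"grip":-1}]'
python3 - <<'E'
from h import *
print(block(cam('scene'))[:4])
E
```

```text
clock: 8.85
ee_pos: [540.4, -10.9, 128.5]
tool_rot: [[0.999, -0.046, -0.01], [-0.046, -0.999, 0.003], [-0.011, -0.002, -1.0]]
wrist_force: [-8.6, 3.9, 1.9]
opening: 0.4
gripper_force: 4.2
(((602.06982421875, -38.585113525390625), (97.02680969238281, 122.25411987304688), 7.261127948760986), array([644.78464002, -33.60018523]), np.int64(202), np.float64(152.02389273907303))
```

```bash
python3 -m crank '[{"ax":0,"ay":0,"az":0,"tx":-0.04,"ty":0.0,"tz":0,"grip":-1},{"ax":0,"ay":0,"az":0,"tx":-0.07,"ty":0.04,"tz":0,"grip":-1},{"ax":0,"ay":0,"az":0,"tx":-0.07,"ty":0.086,"tz":0.015,"grip":0.2},{"ax":0,"ay":0,"az":0,"tx":-0.07,"ty":0.086,"tz":0.015,"grip":0.2},{"ax":0,"ay":0,"az":0,"tx":-0.07,"ty":0.086,"tz":0.015,"grip":0.2},{"ax":0,"ay":0,"az":0,"tx":-0.07,"ty":0.086,"tz":0.015,"grip":0.2},{"ax":0,"ay":0,"az":0,"tx":-0.07,"ty":0.086,"tz":0.015,"grip":0.2},{"ax":0,"ay":0,"az":0,"tx":-0.07,"ty":0.086,"tz":0.015,"grip":0.2},{"ax":0,"ay":0,"az":0,"tx":-0.07,"ty":0.086,"tz":0.015,"grip":0.2},{"ax":0,"ay":0,"az":0,"tx":-0.07,"ty":0.086,"tz":0.015,"grip":0.2}]'
python3 - <<'E'
from h import *
d=cam('scene');print(block(d)[:4])
cv2.imwrite('pics/s4.png',cv2.resize(d['img'][200:400,200:500],(750,500)))
E
```

```text
clock: 9.73
ee_pos: [523.5, -37.9, 124.9]
tool_rot: [[0.999, -0.047, 0.0], [-0.047, -0.999, 0.0], [0.0, -0.0, -1.0]]
wrist_force: [-0.2, 0.3, -0.0]
opening: 51.1
gripper_force: 0.0
(((605.363037109375, -38.787986755371094), (99.14579772949219, 122.03032684326172), 6.055144786834717), array([646.26026479, -35.07543469]), np.int64(216), np.float64(151.94231520776864))
```

View pics/s4.png

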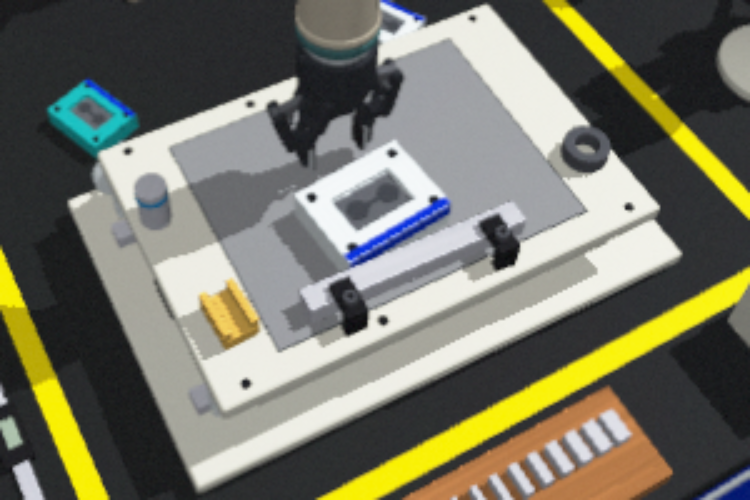

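The block's blue side at crop (350,258)–(448,208) is about 8° off the fence, and the two open fingers stand behind its back face. Next I'll push straight towards the fence with both.

```bash
python3 -m crank '[{"ax":0,"ay":0,"az":0,"tx":0.02,"ty":0,"tz":0,"grip":0.2},{"ax":0,"ay":0,"az":0,"tx":0.03,"ty":0,"tz":0,"grip":0.2},{"ax":0,"ay":0,"az":0,"tx":0.038,"ty":0,"tz":0,"grip":0.2},{"ax":0,"ay":0,"az":0,"tx":0.046,"ty":0,"tz":0,"grip":0.2},{"ax":0,"ay":0,"az":0,"tx":0.054,"ty":0,"tz":0,"grip":0.2},{"ax":0,"ay":0,"az":0,"tx":0.062,"ty":0,"tz":0,"grip":0.2},{"ax":0,"ay":0,"az":0,"tx":0.07,"ty":0,"tz":0,"grip":0.2},{"ax":0,"ay":0,"az":0,"tx":0.078,"ty":0,"tz":0,"grip":0.2}]'
python3 -m crank '[{"ax":0,"ay":0,"az":0,"tx":0.006,"ty":0,"tz":0,"grip":0.2},{"ax":0,"ay":0,"az":0,"tx":0.012,"ty":0,"tz":0,"grip":0.2},{"ax":0,"ay":0,"az":0,"tx":0.012,"ty":0,"tz":0,"grip":0.2}]'
python3 - <<'E'
from h import *
print(block(cam('scene'))[:4])
E
```

```text
clock: 10.45
ee_pos: [542.6, -38.8, 124.3]
tool_rot: [[0.999, -0.046, -0.009], [-0.046, -0.999, 0.001], [-0.009, -0.0, -1.0]]
wrist_force: [-10.3, 3.0, 5.4]
opening: 51.0
gripper_force: 4.6
clock: 10.7
ee_pos: [545.8, -37.7, 124.1]
tool_rot: [[0.999, -0.045, -0.01], [-0.045, -0.999, 0.002], [-0.01, -0.002, -1.0]]
wrist_force: [-7.3, 3.9, 5.3]
opening: 51.3
gripper_force: 4.2
(((604.243408203125, -39.52047348022461), (99.60871124267578, 122.01449584960938), 2.6516709327697754), array([648.87623948, -37.12729161]), np.int64(211), np.float64(151.97173971712823))
```

```bash
python3 -m crank '[{"ax":0,"ay":0,"az":0,"tx":0.006,"ty":0,"tz":0,"grip":0.2},{"ax":0,"ay":0,"az":0,"tx":0.012,"ty":0,"tz":0,"grip":0.2},{"ax":0,"ay":0,"az":0,"tx":0.018,"ty":0,"tz":0,"grip":0.2},{"ax":0,"ay":0,"az":0,"tx":0.018,"ty":0,"tz":0,"grip":0.2}]'
python3 -m crank '[{"ax":0,"ay":0,"az":0,"tx":0.004,"ty":0,"tz":0,"grip":0.2},{"ax":0,"ay":0,"az":0,"tx":0.008,"ty":0,"tz":0,"grip":0.2},{"ax":0,"ay":0,"az":0,"tx":0.008,"ty":0,"tz":0,"grip":0.2}]'
python3 - <<'E'
from h import *
d=cam('scene');print(block(d)[:4])
cv2.imwrite('pics/s5.png',cv2.resize(d['img'][240:340,280:430],(750,500),interpolation=cv2.INTER_CUBIC))
E
```

```text
clock: 11.08
ee_pos: [551.7, -37.0, 123.9]
tool_rot: [[0.999, -0.045, -0.009], [-0.045, -0.999, 0.003], [-0.009, -0.003, -1.0]]
wrist_force: [-7.7, 6.0, 2.4]
opening: 51.3
gripper_force: 3.7
clock: 11.33
ee_pos: [553.9, -36.9, 123.9]
tool_rot: [[0.999, -0.045, -0.009], [-0.045, -0.999, 0.003], [-0.009, -0.003, -1.0]]
wrist_force: [-8.2, 6.4, 3.0]
opening: 51.2
gripper_force: 3.9
(((618.8077392578125, -43.323265075683594), (123.26895141601562, 110.15453338623047), 86.87832641601562), array([653.86949225, -44.42183462]), np.int64(221), np.float64(151.869192073638))
```

View pics/s5.png

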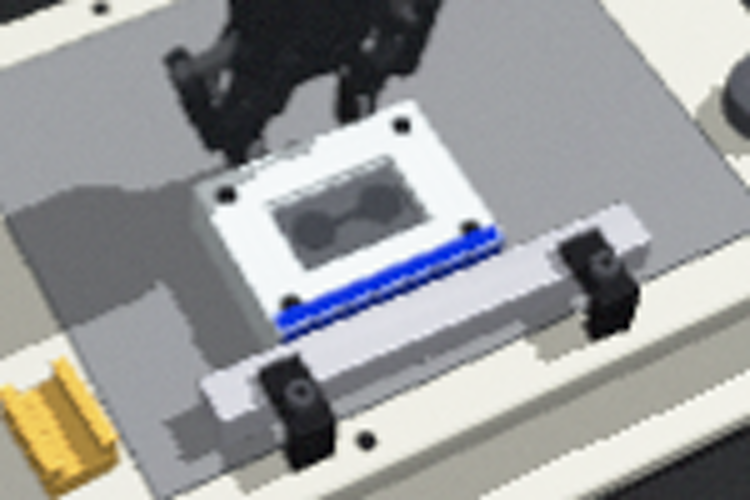

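The blue edge now runs parallel to the fence, from crop (278,330) to (498,240), with at most a small gap. The force is still at sliding level, so I'll press on until it rises.

```bash
python3 -m crank '[{"ax":0,"ay":0,"az":0,"tx":0.004,"ty":0,"tz":0,"grip":0.2},{"ax":0,"ay":0,"az":0,"tx":0.008,"ty":0,"tz":0,"grip":0.2},{"ax":0,"ay":0,"az":0,"tx":0.008,"ty":0,"tz":0,"grip":0.2}]' | sed -n '2p;4p'
python3 -m crank '[{"ax":0,"ay":0,"az":0,"tx":0.004,"ty":0,"tz":0,"grip":0.2},{"ax":0,"ay":0,"az":0,"tx":0.007,"ty":0,"tz":0,"grip":0.2},{"ax":0,"ay":0,"az":0,"tx":0.007,"ty":0,"tz":0,"grip":0.2}]' | sed -n '2p;4p'
python3 - <<'E'
from h import *
s=r.read_state();print(s['torque'])
E
```

```text
ee_pos: [553.8, -37.2, 123.8]
wrist_force: [-12.7, 4.6, 7.3]
ee_pos: [553.8, -37.3, 123.6]
wrist_force: [-16.6, 5.4, 12.0]
[1.20061292 3.20016184 0.19800637]
```

```bash
python3 -m crank '[{"ax":0,"ay":0,"az":0,"tx":0.005,"ty":0,"tz":0,"grip":0.2},{"ax":0,"ay":0,"az":0,"tx":0.01,"ty":0,"tz":0,"grip":0.2},{"ax":0,"ay":0,"az":0,"tx":0.01,"ty":0,"tz":0,"grip":0.2}]' | sed -n '2p;4p'
python3 -m crank '[{"ax":0,"ay":0,"az":0,"tx":-0.015,"ty":0,"tz":0,"grip":0.2},{"ax":0,"ay":0,"az":0,"tx":-0.03,"ty":0,"tz":0,"grip":0.2},{"ax":0,"ay":0,"az":0,"tx":-0.06,"ty":0,"tz":0,"grip":0.2},{"ax":0,"ay":0,"az":0,"tx":-0.15,"ty":0,"tz":0,"grip":0.2},{"ax":0,"ay":0,"az":0,"tx":-0.15,"ty":0,"tz":-0.15,"grip":0.2},{"ax":0,"ay":0,"az":0,"tx":-0.15,"ty":0,"tz":-0.3,"grip":0.2},{"ax":0,"ay":0,"az":0,"tx":-0.15,"ty":0,"tz":-0.3,"grip":0.2}]' | sed -n '2p;4p'
python3 - <<'E'
from h import *
for n in('scene','wrist'):
    d=cam(n)
    b=block(d) if n=='scene' else None
    if b:
        hs=cv2.cvtColor(d['img'],cv2.COLOR_BGR2HSV)
        W=world(d);mk=b[4]&(W[...,0]<656-0); 
        print(cv2.minAreaRect(W[mk][:,:2].astype(np.float32)))
        # blue strip on top: line direction
        bl=b[4]&(hs[...,0]>105)&(hs[...,0]<130)&(hs[...,1]>120)&(W[...,2]>147)
        p=W[bl][:,:2];q=np.polyfit(p[:,1],p[:,0],1);print('strip ang',-np.degrees(np.arctan(q[0])),'x@-30',np.polyval(q,-30),p[:,1].min(),p[:,1].max(),'fence',fence(d))
        a=cv2.resize(d['img'][240:340,280:430],(450,300),interpolation=cv2.INTER_CUBIC)
    cv2.imwrite('pics/w6.png',d['img'])
cv2.imwrite('pics/c6.png',np.hstack([a,cv2.resize(d['img'],(350,300))]))
E
```

```text
ee_pos: [553.9, -37.3, 123.4]
wrist_force: [-22.3, 6.3, 15.9]
ee_pos: [524.3, -38.9, 220.8]
wrist_force: [1.4, -0.9, 0.1]
((610.5797729492188, -42.39216995239258), (121.87712860107422, 95.19049072265625), 87.77898406982422)
strip ang -2.766818122322691 x@-30 654.3659694444435 -101.89558102339329 14.206387789226941 fence (np.float64(-2.7467001782696108), np.float64(659.1528873756977), np.float64(-146.796712714019), np.float64(84.08669265102736))
```

View pics/w6.png

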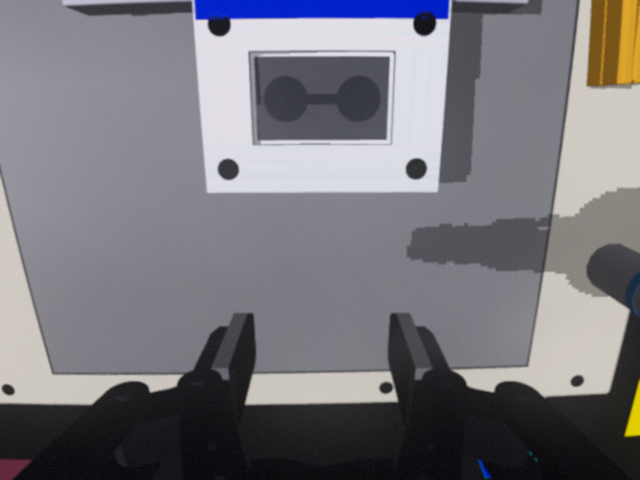

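The wrist view shows the block square behind the fence, its blue edge at the top (195–450, 15). The measured strip angle of −2.77° matches the fence at −2.75°. I'll check the gap from above.

```bash
python3 -m crank '[{"ax":0,"ay":0,"az":0,"tx":0,"ty":0,"tz":-0.1,"grip":0.2},{"ax":0,"ay":0,"az":0,"tx":0.1,"ty":0,"tz":-0.15,"grip":0.2},{"ax":0,"ay":0,"az":0,"tx":0.25,"ty":0,"tz":-0.15,"grip":0.2},{"ax":0,"ay":0,"az":0,"tx":0.25,"ty":0,"tz":-0.15,"grip":0.2},{"ax":0,"ay":0,"az":0,"tx":0.25,"ty":0,"tz":-0.15,"grip":0.2},{"ax":0,"ay":0,"az":0,"tx":0.25,"ty":0,"tz":-0.15,"grip":0.2}]' | sed -n '1,2p'
python3 - <<'E'
from h import *
d=cam('wrist');cv2.imwrite('pics/w7.png',d['img'])
E
```

```text
clock: 13.32
ee_pos: [594.1, -41.9, 257.6]
```

View pics/w7.png

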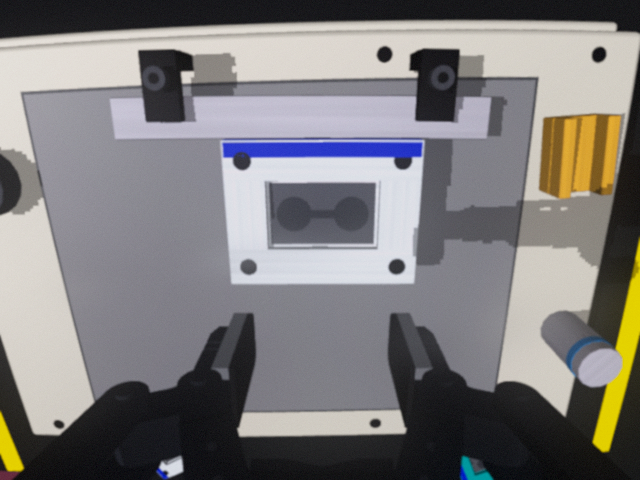

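The blue edge (221–423, row 141) lies parallel to and almost on the fence's front edge (row 138), well inside its length. I'll turn those rows into an actual gap.

```bash
python3 - <<'E'
from h import *
d=cam('wrist');im=d['img'].astype(int)
for c in (228,260,290,320,350,380,416):
    col=im[130:165,c]; blue=(col[:,0]-col[:,2])>90
    i=np.where(blue)[0]; t=130+i[0]-.5
    print(c,t,onplane(d,[(c,t)],150)[0,:2].round(1), onplane(d,[(c,t)],140)[0,:2].round(1))
for c in (150,190,205,440,460,475):
    g=im[128:148,c].sum(1)/3; e=128+np.argmin(np.diff(g))+.5
    print('f',c,e,onplane(d,[(c,e)],140)[0,:2].round(1))
for c in(235,300,340,400): print(im[132:146,c].tolist())
E
```

```text
228 141.5 [658.9   9.1] [658.1  11.4]
260 141.5 [657.9  -9.7] [657.   -8.2]
290 141.5 [657.  -27.3] [656.1 -26.5]
320 141.5 [656.1 -44.8] [655.2 -44.8]
350 141.5 [655.3 -62.4] [654.4 -63. ]
380 141.5 [654.5 -80. ] [653.6 -81.3]
416 141.5 [ 653.6 -101.1] [ 652.6 -103.3]
f 150 137.5 [663.2  59.2]
f 190 136.5 [662.4  34.3]
f 205 136.5 [661.8  25.1]
f 440 137.5 [ 654.5 -118. ]
f 460 136.5 [ 654.6 -130.3]
f 475 137.5 [ 653.6 -139.7]
[[201, 183, 186], [203, 186, 189], [201, 186, 188], [201, 183, 186], [175, 159, 163], [142, 114, 118], [148, 93, 86], [193, 138, 128], [217, 175, 167], [208, 149, 138], [201, 93, 81], [202, 62, 46], [203, 59, 41], [202, 55, 40]]
[[202, 184, 187], [200, 184, 187], [204, 188, 189], [196, 180, 183], [171, 151, 153], [141, 99, 96], [154, 95, 87], [196, 156, 150], [218, 183, 177], [215, 138, 127], [203, 73, 56], [199, 53, 37], [201, 54, 41], [199, 51, 40]]
[[197, 181, 183], [198, 181, 183], [201, 185, 185], [196, 180, 182], [171, 150, 152], [142, 99, 97], [168, 107, 104], [214, 177, 167], [220, 188, 184], [201, 131, 124], [195, 61, 51], [200, 51, 38], [199, 52, 37], [203, 55, 42]]
[[199, 181, 184], [196, 179, 183], [198, 180, 185], [194, 178, 181], [176, 156, 157], [150, 107, 109], [161, 107, 105], [198, 169, 163], [219, 190, 188], [211, 141, 138], [202, 79, 67], [202, 52, 39], [201, 50, 35], [202, 53, 37]]
```

```bash
python3 -c "
from workcell import r
print(r.sign_off())"
```

```text
the job is handed in; nothing more can be done
None
```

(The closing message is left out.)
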